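Restock the jam tray

ROBOT

A 6-joint arm with a two-finger parallel gripper is mounted at the origin on a cart in front of the work surface, level with it; the furniture and walls round the work are solid. World frame = base frame: x ahead of the robot, y to its left, z up, the work surface at z = 0. Lengths are in m, angles in rad, forces in N, time in s.
With the tool pointing down it reaches from about 0.35 to 0.775 m from the base axis. Payload 7.3 kg.
Tool frame: the origin (TCP) lies on the centre line of the jaws, within the pads' length; the fingertips stand 11 mm ahead of it and the grasp point (between the pads) lies 8 mm behind it; z points along the fingers, y is the line along which they close (so a half turn about z gives the same grasp; the last joint's range is limited). The gripper opens to 92 mm and grips with 3 to 60 N. Pads are 19 mm wide; open, the fingers measure 130 mm over their backs; the gripper's body (75 mm by 190 mm) begins 47 mm behind the grasp point.
Start: joints at [1.189, 0.342, 1.524, -0, 1.275, -0.146], TCP at [0.123, 0.51, 0.238] pointing down, gripper open.
Joint ranges: [-2.53, 2.53], [-0.77, 2.02], [0.04, 2.7], [-1, 4.14], [0.28, 2.66], [-3.11, 3.11]. Speed limits (rad/s): [2.57, 2.57, 3.14, 3.14, 3.14, 3.14].

INTERFACE

Orientations are given as a rotation vector (axis times angle).
In Python, from workcell import env gives the robot as it stands.
- The arm moves only by the shell command python3 nudge.py 'ROWS'. ROWS is a JSON list of rows, 1 to 12 of them, each of 7 numbers: a rotation vector rx, ry, rz in rad, then dx, dy, dz in m, then the opening from 0.0 (shut) to 1.0 (fully open); each row is the pose to reach, as a shift and turn from the pose commanded when the command began, along the tool's axes at that moment; what a row does not reach only later rows make up. A row lasts 1/12 s, in which the tool goes at most 0.0417 m and 0.125 rad, less where a joint would pass 70% of its speed; a pose out of reach is approached as far as the arm can. The fingers move at their own pace and stop on an object; the grip force is fixed at half the most. Time passes only in rows, so rows that do not move let the fingers close. It prints the time, the measured TCP pose, the force, the opening and the grip force at its end.
- env.get_state(): the state, without advancing time (a new reading comes with each control period).
- env.get_image(name): name is "scene" or "top" or "wrist"; returns a dict with "color" (480x640x3 uint8, blue, green, red), "z_map" (480x640 float32, m along the optical axis (not along the pixel's ray), 0 where there is no reading), "fx", "fy", "cx", "cy" (pixels), "k1" (the pictures are not rectified: a ray, as slopes to the right and down, at radius r is drawn at 1 + k1 r^2 times it, then the intrinsics apply), "T" (4x4, takes a point from camera to world coordinates). Camera axes: x right, y down, z forward; pixel columns grow to the right and rows downward; lengths in m; the calibration is good to about 2 mm. A picture is of the moment at which its call begins.
- env.close_job(): hands the job in; it is judged then, once.
The state is a dict: "t": time; "joint_positions": joint angles; "qvel": joint speeds; "tau": joint torques, N m; "eef_pos": TCP position; "orientation": TCP orientation; "wrist_force": force on the tool from outside, world axes, zero at the start; "ft_torque": the same for the moment, N m; "gripper_width": opening from 0.0 (shut) to 1.0 (fully open); "grip_force": force on a finger pad.
Only numpy, scipy, OpenCV 4.12 (cv2) and the standard library are available. Lean on these libraries where they do the work, as an engineer would, in place of code of your own. Each camera call takes 0.05 s, during which the arm holds its last target. There are 200 camera calls.

TASK

Stand the single jam jar upright on the front ledge of the wooden jam tray, before the gap in the middle of the row, and then push it straight back between the two middle jars so that they are nudged aside and all five jars stand upright in one line along the back of the tray, none of them lifted out or knocked over. Then swing the wire keeper bar over the jars and down in front of the row until it rests on its stop, leaving the other things on the counter where they are.

Things in the scene. Friction and masses are not known exactly. Their poses are not given: they have to be found in the camera images.
- tray: wooden display tray, fixed, facing left towards the robot. Origin: underside, below the row's middle; x to its back, y along the row (left seen from the front), z up. Base board x -80 to +32 mm, 250 mm long, top at z 6 mm. Back wall: face at x +24.5, 56 mm high. End panels: inner faces at y +-117, x -25 to +32, 60 mm high. Row line x = 0; five jars take 225 of the 234 mm.
- tray_ledge (a point): point on top of the base board (6 mm above the counter), in the middle of the tray's open front ledge, 52 mm in front of the row's line; the ledge runs from tray x -80 to -26 mm over the whole length. The board and the back wall have slick white plastic liners (friction about 0.15), so jars slide along them easily
- keeper_bar (a joint): hinge of the wire keeper bar (rad): 0 = closed on its stop in front of the row, grows as it swings up over the jars and back to 3.2 behind the row. Pivot line along tray y at tray x 5, z 50 mm; at value q the bar lies at x = 5 - 37 cos q - 20 sin q, z = 50 + 37 sin q - 20 cos q. Light friction (0.6 N at the bar): stays where left. Starts open, 2.85 to 3.15
- bar_grip (a point): middle of the keeper bar's long side (on its axis). The bar runs along the tray's y for 263 mm between two side arms outside the end panels, 42 mm from the pivot line; wire 7 mm thick, with a wooden sleeve 10 mm thick and 100 mm long in the middle
- lone_jar: same purple jam jar, 45 mm diameter, 50 mm tall, white screw cap (44.4 mm wide, top 12 mm, the widest part; glass body below is 42 mm), about 60 g; origin at the centre of its underside, z up; this one stands alone on the counter, either on the left before the tray or on the right behind it
- row_jar_a: same purple jam jar, 45 mm diameter, 50 mm tall, white screw cap (44.4 mm wide, top 12 mm, the widest part; glass body below is 42 mm), about 60 g; origin at the centre of its underside, z up; left end of the row in the tray
- row_jar_b: same purple jam jar, 45 mm diameter, 50 mm tall, white screw cap (44.4 mm wide, top 12 mm, the widest part; glass body below is 42 mm), about 60 g; origin at the centre of its underside, z up; left of the gap in the middle of the row (the gap is 17 to 34 mm wide, too narrow until the jars slide apart)
- row_jar_c: same purple jam jar, 45 mm diameter, 50 mm tall, white screw cap (44.4 mm wide, top 12 mm, the widest part; glass body below is 42 mm), about 60 g; origin at the centre of its underside, z up; right of the gap in the middle
- row_jar_d: same purple jam jar, 45 mm diameter, 50 mm tall, white screw cap (44.4 mm wide, top 12 mm, the widest part; glass body below is 42 mm), about 60 g; origin at the centre of its underside, z up; right end of the row
- service_bell: bystander: counter bell, 62 mm diameter, 48 mm tall, origin at the centre of its underside; stands alone on the side where the single jar is not
- cookie_packet_1: bystander: wrapped cookie lying flat, 100x124x35 mm, origin at the centre of its underside; left of the tray
- kitchen_timer: bystander: white timer, 32x65x64 mm, origin at the centre of its underside; on the right, behind the tray

How it is judged:
By the outcome, as a careful person would: the job done as asked, in the order asked, and still so for the second after the job is handed in, with the robot touching nothing.
It also fails if it takes over 59 s, if anything falls off the work surface, if the arm or the gripper's body presses on something with over 40 N, if the wrist force passes 120 N, or if a joint passes its speed limit or range.

## Working session

There is one attempt and no reset: what is moved stays moved. The work goes in short steps, Python scripts to look and compute and a shell command to move; the robot and the scene stay as the last step left them, time stands still between calls to the robot, and variables do not carry over. Pictures are saved under pics/ and viewed, at most 13 in all, crops included, and the job is handed in when it is done.

```bash
ls; mkdir -p pics
python3 - <<'E'
from workcell import env
import cv2,numpy as np
s=env.get_state();print(s)
for n in("scene","top"):
    d=env.get_image(n);cv2.imwrite(f"pics/{n}0.png",d["color"]);np.savez(f"{n}0.npz",**d)
    print(n,d["fx"],d["fy"],d["cx"],d["cy"],d["k1"],np.round(d["T"],4).tolist())
E
```

```text
nudge.py
pics
workcell.py
{'t': 0.0, 'joint_positions': array([ 1.18896228e+00,  3.42704338e-01,  1.52504969e+00, -1.10395867e-05,
        1.27540167e+00, -1.45947504e-01]), 'qvel': array([-0.00010022,  0.00059453, -0.00124862,  0.00065849, -0.00045714,
        0.00062976]), 'tau': array([-1.03704246e-03, -4.31245708e+01, -2.44220906e+01,  7.17262086e-02,
        5.59456449e-02, -1.23304726e-04]), 'eef_pos': array([0.12249649, 0.51009026, 0.2370431 ]), 'orientation': array([-3.69619361e-01, -3.11937219e+00,  2.37425452e-03]), 'wrist_force': array([-0.21693089,  0.22324844,  0.09810313]), 'ft_torque': array([0.01151637, 0.03460087, 0.01646011]), 'grip_force': 0.0, 'gripper_width': 0.9990701616244201}
scene 530.3708001075776 530.3708001075776 316.06101225290587 236.84158790534278 -0.1003469431374901 [[0.4773, -0.5962, 0.6456, -0.1276], [-0.8785, -0.3392, 0.3363, -0.3829], [0.0184, -0.7277, -0.6857, 0.7034], [0.0, 0.0, 0.0, 1.0]]
top 456.14565266090545 456.14565266090545 321.2156841214054 242.28082705206893 -0.07170148099799176 [[-0.0241, -0.9944, 0.1027, 0.3948], [-0.9987, 0.0285, 0.0417, -0.0877], [-0.0444, -0.1015, -0.9938, 0.9008], [0.0, 0.0, 0.0, 1.0]]
```

View pics/scene0.png

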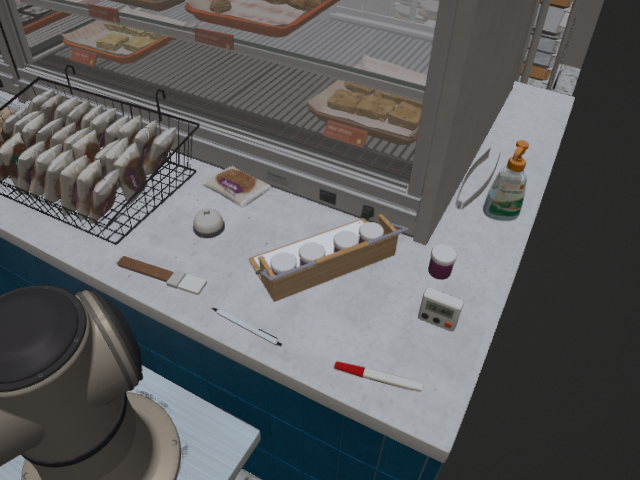

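View pics/top0.png

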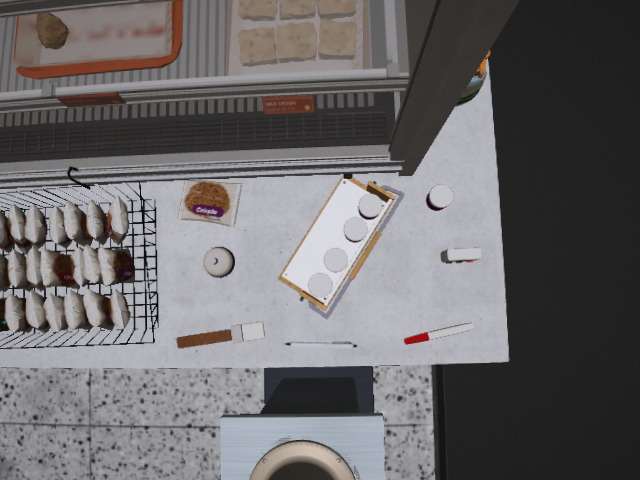

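The scene picture shows the tray around (330,260), the lone jar at right behind it (442,262), the bell at (208,222) and the timer at (440,308). In the top picture the caps are at about (370,206), (356,229), (336,259) and (320,286), and the lone jar is at (439,196). The bar lies behind the back wall, running roughly (400,190) to (327,315).

```bash
cat > h.py <<'E'
import cv2,numpy as np
def load(n): return dict(np.load(n+".npz"))
def rays(d,uv):
    uv=np.atleast_2d(np.asarray(uv,float))
    a=(uv-[d["cx"],d["cy"]])/[d["fx"],d["fy"]]
    x=a.copy()
    for _ in range(8): x=a/(1+d["k1"]*(x**2).sum(1,keepdims=True))
    r=np.c_[x,np.ones(len(x))]
    return d["T"][:3,3],r@d["T"][:3,:3].T,r
def plane(d,uv,z):
    o,r,_=rays(d,uv); return o+r*((z-o[2])/r[:,2:])
def cloud(d):
    v,u=np.mgrid[:480,:640]; o,r,_=rays(d,np.c_[u.ravel(),v.ravel()])
    return (o+r*d["z_map"].ravel()[:,None]).reshape(480,640,3)
def two(d1,p1,d2,p2):
    o1,r1,_=rays(d1,p1);o2,r2,_=rays(d2,p2);r1=r1[0];r2=r2[0]
    s=np.linalg.lstsq(np.c_[r1,-r2],o2-o1,rcond=None)[0]
    a,b=o1+s[0]*r1,o2+s[1]*r2; return (a+b)/2,np.linalg.norm(a-b)
E
python3 - <<'E'
from h import *
for n in("top0","scene0"):
    d=load(n);P=cloud(d);c=d["color"].astype(int)
    white=(c.min(2)>150)&(c.max(2)-c.min(2)<40)
    m=(white&(P[...,2]>.040)&(P[...,2]<.064)).astype(np.uint8)
    m[:, :160]=0
    k,l,st,ce=cv2.connectedComponentsWithStats(m)
    for i in range(1,k):
        if st[i,4]>120:
            Q=P[l==i]; print(n,st[i].tolist(),ce[i].round(1),np.median(Q,0).round(4),((Q.min(0)+Q.max(0))/2).round(4))
d=load("top0");P=cloud(d);c=d["color"]
cv2.imwrite("pics/crop.png",cv2.resize(c[165:330,260:480],None,fx=3.6,fy=3.6,interpolation=cv2.INTER_CUBIC))
Z=P[...,2]
# case front: height profile upward along column 340 and 440
for u in(340,380,440): print(u,[(v,P[v,u].round(3).tolist()) for v in range(120,200,8)])
E
```

```text
top0 [430, 184, 23, 23, 416] [441.  195.2] [ 0.5655 -0.2804  0.0498] [ 0.5662 -0.2802  0.049 ]
top0 [308, 194, 85, 112, 1678] [350.2 242.8] [ 0.4997 -0.1161  0.0558] [ 0.4685 -0.1061  0.0535]
top0 [324, 248, 24, 24, 452] [335.4 259.7] [ 0.4487 -0.0775  0.0556] [ 0.4495 -0.0779  0.0526]
scene0 [360, 222, 23, 17, 289] [370.9 229.8] [ 0.5466 -0.1433  0.0567] [ 0.548  -0.1427  0.0568]
scene0 [334, 230, 25, 18, 322] [346.  238.3] [ 0.5042 -0.1138  0.0566] [ 0.5044 -0.1138  0.056 ]
scene0 [299, 242, 26, 18, 358] [311.7 250.5] [ 0.4477 -0.0753  0.0567] [ 0.4484 -0.0744  0.055 ]
scene0 [432, 244, 25, 18, 347] [444.1 252.7] [ 0.5634 -0.2782  0.0503] [ 0.5651 -0.2784  0.0502]
scene0 [271, 252, 26, 19, 386] [283.4 261. ] [ 0.4012 -0.046   0.0565] [ 0.4022 -0.0454  0.057 ]
340 [(120, [0.63, -0.092, 0.285]), (128, [0.63, -0.092, 0.252]), (136, [0.63, -0.092, 0.218]), (144, [0.629, -0.092, 0.18]), (152, [0.63, -0.092, 0.135]), (160, [0.624, -0.092, 0.105]), (168, [0.619, -0.091, 0.069]), (176, [0.621, -0.091, 0.002]), (184, [0.602, -0.091, 0.01]), (192, [0.586, -0.09, 0.009])]
380 [(120, [0.628, -0.148, 0.284]), (128, [0.63, -0.151, 0.248]), (136, [0.63, -0.154, 0.212]), (144, [0.63, -0.158, 0.171]), (152, [0.629, -0.161, 0.128]), (160, [0.623, -0.163, 0.099]), (168, [0.616, -0.165, 0.071]), (176, [0.619, -0.171, -0.001]), (184, [0.602, -0.171, 0.0]), (192, [0.574, -0.165, 0.055])]
440 [(120, [0.616, -0.226, 0.309]), (128, [0.616, -0.233, 0.279]), (136, [0.698, -0.296, 0.0]), (144, [0.681, -0.295, 0.0]), (152, [0.663, -0.294, 0.003]), (160, [0.647, -0.293, 0.001]), (168, [0.631, -0.293, -0.0]), (176, [0.615, -0.292, -0.001]), (184, [0.588, -0.28, 0.047]), (192, [0.571, -0.278, 0.051])]
```

View pics/crop.png

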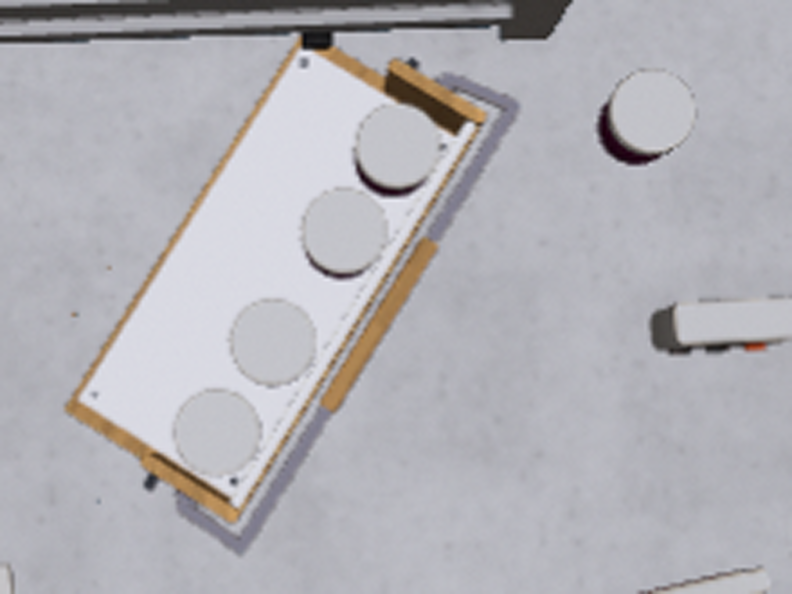

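The crop shows caps a (397,150), b (345,232), c (273,342) and d (217,432), and the lone jar at (651,112). The board's front corners are (68,406) and (300,42), the sleeve runs from (333,405) to (430,245), and a black block of the case sits at the top corner (317,40).

```bash
cat >> h.py <<'E'
def crop(x,y): return [(x+.5)/3.6-.5+260,(y+.5)/3.6-.5+165]
E
python3 - <<'E'
from h import *
t=load("top0");s=load("scene0")
caps=dict(a=(397,150),b=(345,232),c=(273,342),d=(217,432),L=(651,112))
sc=dict(a=(370.9,231.5),b=(346,238.8),c=(311.7,250.8),d=(283.4,261),L=(442.5,252.7))
for k,z in (("a",.056),("b",.056),("c",.056),("d",.056),("L",.05)):
    p,e=two(t,crop(*caps[k]),s,sc[k]); print(k,"tri",p.round(4),round(e,4),"top",plane(t,crop(*caps[k]),z)[0].round(4),"scene",plane(s,sc[k],z)[0].round(4))
A,B=plane(t,[crop(68,406),crop(300,42)],.006)
print("front corners",A,B,np.linalg.norm(B-A))
y=(B-A)/np.linalg.norm(B-A);x=np.array([y[1],-y[0],0]);O=(A+B)/2+.08*x; O[2]=0
print("yaw x",np.arctan2(x[1],x[0]),"y",y,"O",O)
W=plane(t,[crop(240,520),crop(487,118)],.06); print("rear panel corners",[( (w-O)@x,(w-O)@y) for w in W])
for k in "abcd":
    for d,uv in((t,crop(*caps[k])),(s,sc[k])):
        p=plane(d,uv,.056)[0]-O;print(k,(p@x).round(4),(p@y).round(4))
# sleeve centre both views via depth
P=cloud(t)
for q in((380,325),(400,290),(350,375)):
    u,v=np.round(crop(*q)).astype(int);p=P[v,u];print("sleeve",p.round(4),((p-O)@x).round(4),((p-O)@y).round(4))
E
```

```text
a tri [ 0.5473 -0.1444  0.0528] 0.002 top [ 0.5472 -0.1451  0.056 ] scene [ 0.5434 -0.1447  0.056 ]
b tri [ 0.5042 -0.1154  0.0565] 0.0029 top [ 0.505  -0.1167  0.056 ] scene [ 0.5039 -0.114   0.056 ]
c tri [ 0.4483 -0.0766  0.0557] 0.0029 top [ 0.449  -0.0779  0.056 ] scene [ 0.4473 -0.0756  0.056 ]
d tri [ 0.4029 -0.0468  0.0558] 0.0027 top [ 0.4035 -0.0479  0.056 ] scene [ 0.4021 -0.0457  0.056 ]
L tri [ 0.5635 -0.2772  0.0499] 0.004 top [ 0.5644 -0.2791  0.05  ] scene [ 0.5621 -0.2756  0.05  ]
front corners [0.42018314 0.03562614 0.006     ] [ 0.61879546 -0.09694309  0.006     ] 0.23879165083881548
yaw x -2.159359993273533 y [ 0.83173894 -0.55516694  0.        ] O [ 0.47507594 -0.09719759  0.        ]
rear panel corners [(np.float64(0.03267506292855854), np.float64(-0.11819074229403864)), (np.float64(0.03065614285855488), np.float64(0.12476499524548021))]
a -0.0002 0.0866
a 0.0016 0.0832
b -0.0004 0.0357
b -0.002 0.0333
c -0.0016 -0.0324
c -0.0026 -0.0351
d -0.0013 -0.0868
d -0.0023 -0.0893
sleeve [ 0.4547 -0.1317  0.0761] 0.04 0.0022
sleeve [ 0.4725 -0.1432  0.0759] 0.0397 0.0234
sleeve [ 0.4297 -0.1164  0.0772] 0.0412 -0.027
```

```bash
cat > mv.py <<'E'
import sys,numpy as np
from scipy.spatial.transform import Rotation as R
from workcell import env
def go(p,cang=None,tilt=None):
    """print row (tool axes) to reach TCP p with closing axis at world angle cang (deg)"""
    s=env.get_state();R0=R.from_rotvec(s["orientation"]);M=R0.as_matrix()
    if cang is None: T=R0
    else:
        best=None
        for k in (0,180):
            a=np.radians(cang+k);y=np.array([np.cos(a),np.sin(a),0]);z=np.array([0,0,-1.])
            C=R.from_matrix(np.c_[np.cross(y,z),y,z])
            if tilt is not None: C=R.from_rotvec(tilt)*C
            r=(R0.inv()*C).magnitude()
            if best is None or r<best[0]: best=(r,C)
        T=best[1]
    rv=(R0.inv()*T).as_rotvec();d=M.T@(np.asarray(p)-s["eef_pos"])
    print("t %.2f"%s["t"],"eef",s["eef_pos"].round(4),"closing",np.degrees(np.arctan2(M[1,1],M[0,1])).round(1),"toolx",M[:,0].round(3),"j",s["joint_positions"].round(2))
    print("rv",rv.round(4),"d",d.round(4),"rows",np.ceil(max(np.linalg.norm(rv)/.125,np.linalg.norm(d)/.0417)))
E
python3 - <<'E'
from mv import *
go([.40,.25,.22])
go([.5635,-.2775,.15],90)
E
```

```text
t 0.10 eef [0.1225 0.5102 0.2371] closing 76.5 toolx [-0.972  0.234  0.   ] j [ 1.19  0.34  1.52 -0.    1.28 -0.15]
rv [0. 0. 0.] d [-0.3306 -0.1881  0.0173] rows 10.0
t 0.10 eef [0.1225 0.5102 0.2371] closing 76.5 toolx [-0.972  0.234  0.   ] j [ 1.19  0.34  1.52 -0.    1.28 -0.15]
rv [-0.0013 -0.0003 -0.2358] d [-0.6128 -0.6627  0.0879] rows 22.0
```

Run:
```python
from mv import *
go([.42,.20,.22],10)
```

```text
t 0.10 eef [0.1225 0.5102 0.2371] closing 76.5 toolx [-0.972  0.234  0.   ] j [ 1.19  0.34  1.52 -0.    1.28 -0.15]
rv [-1.3000e-03  6.0000e-04  1.1605e+00] d [-0.3617 -0.2321  0.0174] rows 11.0
```

```bash
python3 nudge.py '[[0,0,1.16,-0.362,-0.232,0.017,1],[0,0,1.16,-0.362,-0.232,0.017,1],[0,0,1.16,-0.362,-0.232,0.017,1],[0,0,1.16,-0.362,-0.232,0.017,1],[0,0,1.16,-0.362,-0.232,0.017,1],[0,0,1.16,-0.362,-0.232,0.017,1],[0,0,1.16,-0.362,-0.232,0.017,1],[0,0,1.16,-0.362,-0.232,0.017,1],[0,0,1.16,-0.362,-0.232,0.017,1],[0,0,1.16,-0.362,-0.232,0.017,1],[0,0,1.16,-0.362,-0.232,0.017,1],[0,0,1.16,-0.362,-0.232,0.017,1]]'
python3 - <<'E'
from mv import *
go([.535,-.245,.20],-55)
E
```

```text
t: 1.1
eef_pos: [0.4224, 0.1977, 0.2201]
orientation: [2.024, 2.402, -0.001]
wrist_force: [0.1, -0.0, 0.3]
gripper_width: 0.997
grip_force: 0.0
t 1.10 eef [0.4224 0.1977 0.2201] closing 9.8 toolx [-0.169  0.986 -0.001] j [ 0.27  0.25  1.7  -0.    1.19  0.1 ]
rv [0.0000e+00 9.0000e-04 1.1303e+00] d [-0.4554  0.0359  0.0204] rows 11.0
```

```bash
python3 nudge.py '[[0,0,1.13,-0.455,0.036,0.02,1],[0,0,1.13,-0.455,0.036,0.02,1],[0,0,1.13,-0.455,0.036,0.02,1],[0,0,1.13,-0.455,0.036,0.02,1],[0,0,1.13,-0.455,0.036,0.02,1],[0,0,1.13,-0.455,0.036,0.02,1],[0,0,1.13,-0.455,0.036,0.02,1],[0,0,1.13,-0.455,0.036,0.02,1],[0,0,1.13,-0.455,0.036,0.02,1],[0,0,1.13,-0.455,0.036,0.02,1],[0,0,1.13,-0.455,0.036,0.02,1],[0,0,1.13,-0.455,0.036,0.02,1]]'
python3 - <<'E'
from mv import *
import cv2
d=env.get_image("wrist");cv2.imwrite("pics/w1.png",d["color"]);np.savez("w1.npz",**d)
print(np.round(d["T"],3).tolist())
go([.5635,-.2775,.12],-55)
E
```

```text
t: 2.1
eef_pos: [0.5359, -0.2467, 0.1994]
orientation: [2.994, 0.946, -0.001]
wrist_force: [-1.1, 0.3, -0.3]
gripper_width: 1.002
grip_force: 0.0
[[0.574, -0.779, -0.253, 0.605], [-0.819, -0.545, -0.179, -0.197], [0.001, 0.31, -0.951, 0.346], [0.0, 0.0, 0.0, 1.0]]
t 2.15 eef [ 0.5352 -0.2434  0.1994] closing -54.9 toolx [ 0.818  0.575 -0.001] j [-0.56  0.49  1.4  -0.    1.25  0.4 ]
rv [-0.0012  0.0005  0.0018] d [0.0036 0.0442 0.0794] rows 3.0
```

View pics/w1.png

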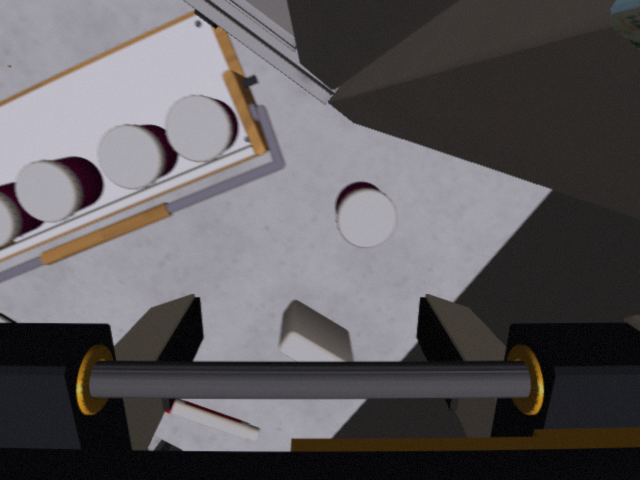

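The wrist view shows the jar's cap at (367,217), the timer at (315,335), and the case post close by at top right (330,100 onwards). The camera sits on the post side, so I will turn the tool round before descending.

Run:
```python
from mv import *
from h import *
w=load("w1");t=load("top0")
g=w["color"][170:270,310:420].astype(int);m=((g.min(2)>150)).astype(np.uint8)
c=cv2.HoughCircles(cv2.medianBlur(cv2.cvtColor(w["color"],cv2.COLOR_BGR2GRAY),5),cv2.HOUGH_GRADIENT,1,40,param1=80,param2=20,minRadius=24,maxRadius=36)
for q in c[0]:
    print(q.round(1),plane(w,q[:2],.05 if q[0]>300 else .056)[0].round(4))
    if q[0]>300 and abs(q[1]-217)<15: print("tri",two(w,q[:2],t,crop(651,112)))
print(plane(w,[[367,217],[160,186],[45,258],[245,145]],.05).round(4))
go([.46,-.19,.2],20)
```

```text
[196.5 127.5  34.2] [ 0.5513 -0.1421  0.056 ]
[ 44.5 194.5  35.4] [ 0.449  -0.0754  0.056 ]
[365.5 216.5  28.8] [ 0.5667 -0.2748  0.05  ]
tri (array([ 0.56575856, -0.27893529,  0.04182105]), np.float64(0.0038783660674804703))
[128.5 158.5  35.4] [ 0.5064 -0.1137  0.056 ]
[[ 0.567  -0.2759  0.05  ]
 [ 0.4999 -0.14    0.05  ]
 [ 0.4    -0.0935  0.05  ]
 [ 0.5594 -0.1748  0.05  ]]
t 2.15 eef [ 0.5352 -0.2434  0.1994] closing -54.9 toolx [ 0.818  0.575 -0.001] j [-0.56  0.49  1.4  -0.    1.25  0.4 ]
rv [-1.3000e-03 -3.0000e-04 -1.3072e+00] d [-0.0308 -0.087  -0.0005] rows 11.0
```

```bash
python3 nudge.py '[[0,0,0,-0.031,-0.087,0,1],[0,0,0,-0.031,-0.087,0,1],[0,0,-1.31,-0.031,-0.087,0,1],[0,0,-1.31,-0.031,-0.087,0,1],[0,0,-1.31,-0.031,-0.087,0,1],[0,0,-1.31,-0.031,-0.087,0,1],[0,0,-1.31,-0.031,-0.087,0,1],[0,0,-1.31,-0.031,-0.087,0,1],[0,0,-1.31,-0.031,-0.087,0,1],[0,0,-1.31,-0.031,-0.087,0,1],[0,0,-1.31,-0.031,-0.087,0,1],[0,0,-1.31,-0.031,-0.087,0,1]]'
python3 - <<'E'
from mv import *
go([.46,-.19,.2],95)
go([.565,-.277,.10],95)
E
```

```text
t: 3.15
eef_pos: [0.4592, -0.186, 0.2007]
orientation: [-1.86, -2.531, -0.001]
wrist_force: [0.3, 0.7, 1.2]
gripper_width: 1.001
grip_force: 0.0
t 3.15 eef [ 0.4592 -0.186   0.2007] closing 17.4 toolx [-0.299  0.954  0.001] j [-0.54  0.32  1.66  0.    1.16 -0.84]
rv [ 7.0000e-04 -1.1000e-03 -1.3547e+00] d [-0.0041 -0.0005  0.0007] rows 11.0
t 3.15 eef [ 0.4592 -0.186   0.2007] closing 17.4 toolx [-0.299  0.954  0.001] j [-0.54  0.32  1.66  0.    1.16 -0.84]
rv [ 7.0000e-04 -1.1000e-03 -1.3547e+00] d [-0.1186  0.0738  0.1006] rows 11.0
```

```bash
python3 nudge.py '[[0,0,-1.31,0,0,0,1],[0,0,-1.31,0,0,0,1],[0,0,-1.31,0,0,0,1],[0,0,-1.31,0,0,0,1],[0,0,-1.31,0,0,0,1],[0,0,-1.31,0,0,0,1],[0,0,-1.31,0,0,0,1],[0,0,-1.31,0,0,0,1],[0,0,-1.31,0,0,0,1],[0,0,-1.31,0,0,0,1],[0,0,-1.31,0,0,0,1],[0,0,-1.31,0,0,0,1]]'
python3 nudge.py '[[0,0,0,0,0,0,1],[0,0,0,0,0,0,1]]' >/dev/null
python3 - <<'E'
from mv import *
go([.565,-.277,.10],95)
E
```

```text
t: 4.15
eef_pos: [0.4593, -0.1862, 0.2007]
orientation: [0.06, -3.141, -0.001]
wrist_force: [-0.7, -0.5, -0.6]
gripper_width: 1.002
grip_force: 0.0
t 4.32 eef [ 0.4595 -0.1872  0.2008] closing 91.9 toolx [-0.999 -0.033  0.   ] j [-0.54  0.32  1.66  0.    1.16 -2.15]
rv [ 0.0004 -0.0001 -0.0539] d [-0.1025 -0.0933  0.1007] rows 5.0
```

```bash
python3 nudge.py '[[0,0,0,-0.1025,-0.0933,0.1,1],[0,0,0,-0.1025,-0.0933,0.1,1],[0,0,0,-0.1025,-0.0933,0.1,1],[0,0,0,-0.1025,-0.0933,0.1,1],[0,0,0,-0.1025,-0.0933,0.1,1],[0,0,0,-0.1025,-0.0933,0.1,1]]'
python3 nudge.py '[[0,0,0,0,0,0.035,1],[0,0,0,0,0,0.064,1],[0,0,0,0,0,0.064,1],[0,0,0,0,0,0.064,1]]'
python3 nudge.py '[[0,0,0,0,0,0,0.3],[0,0,0,0,0,0,0.3],[0,0,0,0,0,0,0.3],[0,0,0,0,0,0,0.3],[0,0,0,0,0,0,0.3],[0,0,0,0,0,0,0.3]]'
```

```text
t: 4.82
eef_pos: [0.5647, -0.2779, 0.097]
orientation: [0.051, -3.137, -0.005]
wrist_force: [-0.6, 0.6, 0.8]
gripper_width: 1.002
grip_force: 0.0
t: 5.15
eef_pos: [0.5644, -0.277, 0.0374]
orientation: [0.053, -3.14, -0.002]
wrist_force: [0.4, -0.4, 0.1]
gripper_width: 0.999
grip_force: 0.0
t: 5.65
eef_pos: [0.5653, -0.2781, 0.0372]
orientation: [-0.054, 3.141, -0.0]
wrist_force: [0.3, 0.1, 0.2]
gripper_width: 0.614
grip_force: 0.0
```

```bash
python3 nudge.py '[[0,0,0,0,0,0,0.3],[0,0,0,0,0,0,0.3],[0,0,0,0,0,0,0.3],[0,0,0,0,0,0,0.3],[0,0,0,0,0,0,0.3],[0,0,0,0,0,0,0.3]]'
python3 nudge.py '[[0,0,0,0,0,-0.03,0.3],[0,0,0,0,0,-0.08,0.3],[0,0,0,0,0,-0.08,0.3],[0,0,0,0,0,-0.08,0.3]]'
python3 - <<'E'
from mv import *
go([.46,-.13,.16],146.3)
E
```

```text
t: 6.15
eef_pos: [0.5652, -0.2781, 0.0367]
orientation: [-0.054, 3.141, 0.0]
wrist_force: [-0.5, -0.6, 1.0]
gripper_width: 0.469
grip_force: 30.0
t: 6.48
eef_pos: [0.5669, -0.2791, 0.1204]
orientation: [-0.054, 3.135, -0.006]
wrist_force: [0.9, -0.2, -1.6]
gripper_width: 0.477
grip_force: 30.0
t 6.48 eef [ 0.5669 -0.2791  0.1204] closing 92.0 toolx [-0.999 -0.034 -0.006] j [-0.58  0.64  1.37  0.    1.13 -2.18]
rv [-0.0066  0.0036 -0.9483] d [ 0.1015  0.1526 -0.0409] rows 8.0
```

```bash
python3 nudge.py '[[0,0,0,0.05,0.076,-0.04,0.3],[0,0,0,0.05,0.076,-0.04,0.3],[0,0,-0.945,0.1015,0.1526,-0.04,0.3],[0,0,-0.945,0.1015,0.1526,-0.04,0.3],[0,0,-0.945,0.1015,0.1526,-0.04,0.3],[0,0,-0.945,0.1015,0.1526,-0.04,0.3],[0,0,-0.945,0.1015,0.1526,-0.04,0.3],[0,0,-0.945,0.1015,0.1526,-0.04,0.3],[0,0,-0.945,0.1015,0.1526,-0.04,0.3],[0,0,-0.945,0.1015,0.1526,-0.04,0.3],[0,0,-0.945,0.1015,0.1526,-0.04,0.3],[0,0,-0.945,0.1015,0.1526,-0.04,0.3]]'
python3 - <<'E'
from mv import *
go([.5057,-.0523,.12],146.3)
E
```

```text
t: 7.48
eef_pos: [0.4578, -0.1287, 0.1555]
orientation: [1.473, -2.773, -0.003]
wrist_force: [-0.4, 0.2, -1.0]
gripper_width: 0.47
grip_force: 30.0
t 7.48 eef [ 0.4578 -0.1287  0.1555] closing 146.0 toolx [-0.56  -0.829  0.   ] j [-0.44  0.34  1.78  0.    1.03 -2.98]
rv [ 0.0024 -0.0002 -0.0059] d [-0.0901  0.003   0.0355] rows 3.0
```

```bash
python3 nudge.py '[[0,0,0,-0.09,0.003,0,0.3],[0,0,0,-0.09,0.003,0,0.3],[0,0,0,-0.09,0.003,0,0.3],[0,0,0,-0.09,0.003,0.035,0.3],[0,0,0,-0.09,0.003,0.06,0.3],[0,0,0,-0.09,0.003,0.06,0.3],[0,0,0,-0.09,0.003,0.06,0.3],[0,0,0,-0.09,0.003,0.06,0.3]]'
python3 - <<'E'
from mv import *
import cv2
go([.5057,-.0523,.0445],146.3)
d=env.get_image("wrist");cv2.imwrite("pics/w2.png",d["color"]);np.savez("w2.npz",**d)
E
```

```text
t: 8.15
eef_pos: [0.5067, -0.053, 0.0976]
orientation: [-1.475, 2.773, -0.001]
wrist_force: [0.5, -0.7, -0.0]
gripper_width: 0.474
grip_force: 30.0
t 8.15 eef [ 0.5067 -0.053   0.0976] closing 146.0 toolx [-0.559 -0.829 -0.   ] j [-0.25  0.47  1.75  0.    0.91 -2.8 ]
rv [-0.0009  0.0004 -0.0047] d [0.     0.0013 0.0531] rows 2.0
```

View pics/w2.png

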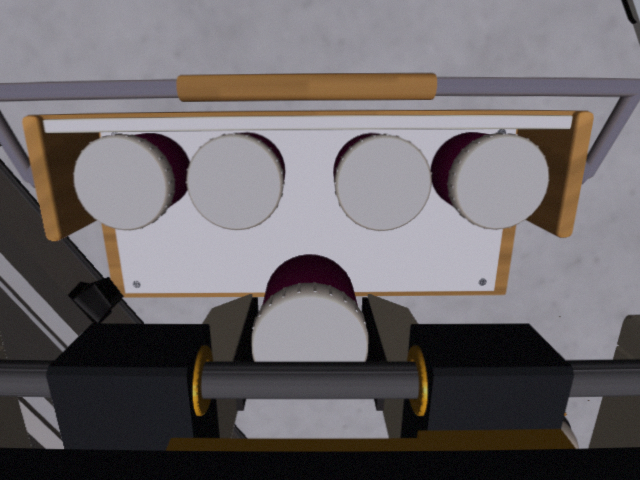

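The view from above the ledge shows caps at (125,182), (235,181), (383,182) and (500,181), the held jar centred at (310,345) in front of the gap, and the back wall level in the image.

Run:
```python
from mv import *
from h import *
w=load("w2");s=env.get_state();M=R.from_rotvec(s["orientation"]).as_matrix()
def tl(p): return ((p-s["eef_pos"])@M).round(4)
c=cv2.HoughCircles(cv2.medianBlur(cv2.cvtColor(w["color"],cv2.COLOR_BGR2GRAY),5),cv2.HOUGH_GRADIENT,1,60,param1=80,param2=20,minRadius=42,maxRadius=55)
for q in sorted(c[0].tolist()): print(np.round(q,1),plane(w,q[:2],.056).round(4)[0],tl(plane(w,q[:2],.056)))
print("wall",tl(plane(w,[[46,127],[571,123]],.056)),"front edge",tl(plane(w,[[120,296],[504,294]],.006)))
print("panel inner corners",tl(plane(w,[[42,120],[577,115]],.06)))
print("sleeve",plane(w,[[308,87]],.0725),tl(plane(w,[[180,88],[308,87],[436,86]],.0725)))
print("held cap",tl(plane(w,[[310,338]],.1115)))
go([.5057,-.0523,.0445],146.3)
```

```text
[117.5 177.5  44.4] [ 0.5489 -0.1468  0.056 ] [[ 0.0543 -0.087   0.0422]]
[235.5 180.5  49.7] [ 0.505  -0.1153  0.056 ] [[ 0.0528 -0.0329  0.0421]]
[309.5 298.5  44.3] [ 0.5101 -0.0476  0.056 ] [[-0.0063  0.0007  0.042 ]]
[381.5 183.5  47.8] [ 0.4507 -0.077   0.056 ] [[0.0514 0.0336 0.0419]]
[502.5 177.5  45.6] [ 0.4032 -0.0485  0.056 ] [[0.0542 0.0888 0.0418]]
wall [[ 0.077  -0.1161  0.0422]
 [ 0.0785  0.1162  0.0417]] front edge [[-0.0287 -0.1194  0.0923]
 [-0.0274  0.1238  0.0918]]
panel inner corners [[ 0.0801 -0.1148  0.0382]
 [ 0.082   0.1158  0.0377]]
sleeve [[ 0.45561069 -0.12934927  0.0725    ]] [[ 0.0919 -0.0498  0.0256]
 [ 0.092   0.0002  0.0255]
 [ 0.0925  0.05    0.0254]]
held cap [[ 0.0045  0.0008 -0.0135]]
t 8.20 eef [ 0.5071 -0.0531  0.098 ] closing 146.0 toolx [-0.559 -0.829 -0.001] j [-0.25  0.47  1.75  0.    0.91 -2.8 ]
rv [-0.0021  0.0008 -0.0045] d [0.0001 0.0017 0.0535] rows 2.0
```

```bash
python3 nudge.py '[[0,0,0,0,0,0.03,0.3],[0,0,0,0,0,0.048,0.3],[0,0,0,0,0,0.053,0.3],[0,0,0,0,0,0.0545,0.3],[0,0,0,0,0,0.0545,0.3]]'
python3 nudge.py '[[0,0,0,0,0,0,0.62],[0,0,0,0,0,0,0.62],[0,0,0,0,0,0,0.62],[0,0,0,0,0,0,0.62],[0,0,0,0,0,0,0.62]]'
```

```text
t: 8.62
eef_pos: [0.507, -0.053, 0.0433]
orientation: [-1.476, 2.772, -0.002]
wrist_force: [0.5, 0.3, -0.3]
gripper_width: 0.472
grip_force: 30.0
t: 9.03
eef_pos: [0.5064, -0.0527, 0.0426]
orientation: [-1.477, 2.772, -0.001]
wrist_force: [0.0, 0.2, 0.0]
gripper_width: 0.62
grip_force: 0.0
```

```bash
python3 nudge.py '[[0,0,0,0,0,-0.03,0.62],[0,0,0,0,0,-0.06,0.62],[0,0,0,0,0,-0.09,0.62],[0,0,0,0,0,-0.09,0.17],[0.13,0,0,0,0,-0.09,0.17],[0.26,0,0,0,0,-0.09,0.17],[0.26,0,0,-0.04,0,-0.09,0.17],[0.26,0,0,-0.04,0,-0.09,0.17],[0.26,0,0,-0.04,0,-0.09,0.17],[0.26,0,0,-0.04,0,-0.09,0.17]]'
python3 - <<'E'
from mv import *
import cv2
d=env.get_image("scene");cv2.imwrite("pics/s2.png",d["color"][120:400,160:520])
d=env.get_image("wrist");np.savez("w3.npz",**d);cv2.imwrite("pics/w3.png",d["color"])
go([.5295,-.0195,.0506],146.0,[-.0,0,0])
E
```

```text
t: 9.87
eef_pos: [0.5288, -0.0194, 0.1323]
orientation: [-1.412, 2.647, -0.346]
wrist_force: [-0.2, 0.5, 0.2]
gripper_width: 0.183
grip_force: 0.0
t 9.97 eef [ 0.5287 -0.0202  0.1323] closing 146.0 toolx [-0.558 -0.83  -0.   ] j [-0.11  0.37  1.85 -0.18  0.7  -2.54]
rv [-2.6e-01  2.0e-04  9.0e-04] d [-0.0011  0.0207  0.079 ] rows 3.0
```

View pics/w3.png

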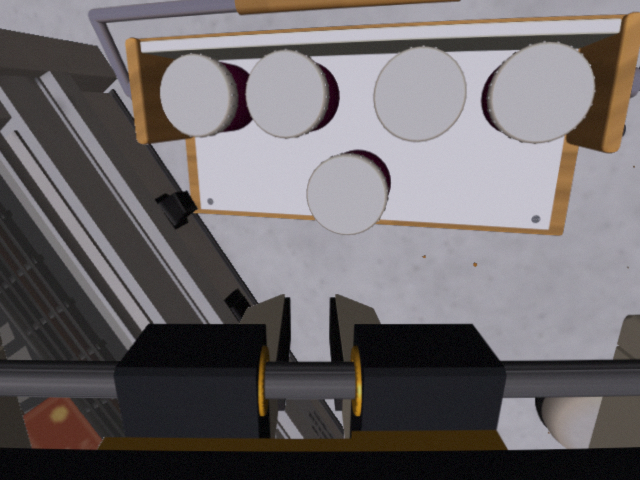

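The jar stands upright on the ledge at (347,193), facing the gap between caps (287,95) and (420,94). Gripper is behind it with fingers nearly shut.

Run:
```python
from mv import *
from h import *
w=load("w3");s=env.get_state()
X=np.array([-.559,-.829,0]);Y=np.array([-.829,.559,0])
for n,q in dict(a=(197,95),b=(287,95),c=(420,94),d=(541,93),J=(347,193)).items():
    p=plane(w,q,.056)[0];v=p-s["eef_pos"];print(n,p.round(4),"fwd",(v@X).round(4),"lat",(v@Y).round(4))
M=R.from_rotvec(s["orientation"]).as_matrix()
print("down in tool",M.T@[0,0,-1], "fwd", M.T@X,"lat",M.T@Y)
```

```text
a [ 0.5478 -0.1427  0.056 ] fwd 0.0908 lat -0.0843
b [ 0.5048 -0.1131  0.056 ] fwd 0.0903 lat -0.0321
c [ 0.449  -0.0756  0.056 ] fwd 0.0904 lat 0.0351
d [ 0.4043 -0.0461  0.056 ] fwd 0.091 lat 0.0887
J [ 0.5055 -0.0532  0.056 ] fwd 0.0403 lat 0.0009
down in tool [3.97660143e-05 2.57087054e-01 9.66388248e-01] fwd [ 9.99860727e-01  6.89405771e-04 -2.24545130e-04] lat [-7.23961281e-04  9.66253665e-01 -2.57051222e-01]
```

```bash
python3 nudge.py '[[0,0,0,0,0.01,0.036,0.17],[0,0,0,0,0.017,0.06,0.17],[0,0,0,0,0.022,0.0788,0.17],[0,0,0,0,0.022,0.0788,0.17],[0,0,0,0,0.022,0.0788,0.17]]'
python3 nudge.py '[[0,0,0,0.004,0,0,0.17],[0,0,0,0.008,0,0,0.17],[0,0,0,0.012,0,0,0.17],[0,0,0,0.016,0,0,0.17],[0,0,0,0.02,0,0,0.17],[0,0,0,0.024,0,0,0.17],[0,0,0,0.028,0,0,0.17],[0,0,0,0.031,0,0,0.17],[0,0,0,0.034,0,0,0.17],[0,0,0,0.034,0,0,0.17]]'
python3 - <<'E'
from mv import *
import cv2
s=env.get_state();print(s["wrist_force"],s["eef_pos"])
d=env.get_image("wrist");np.savez("w4.npz",**d);cv2.imwrite("pics/w4.png",d["color"])
E
```

```text
t: 10.38
eef_pos: [0.5273, -0.0197, 0.0499]
orientation: [-1.41, 2.65, -0.345]
wrist_force: [-0.2, 0.9, 0.3]
gripper_width: 0.171
grip_force: 0.0
t: 11.22
eef_pos: [0.5086, -0.0475, 0.0504]
orientation: [-1.41, 2.647, -0.346]
wrist_force: [-0.3, 0.6, 0.0]
gripper_width: 0.17
grip_force: 0.2
[-0.33940182  0.57756282  0.01337936] [ 0.50858466 -0.0475148   0.05044606]
```

View pics/w4.png

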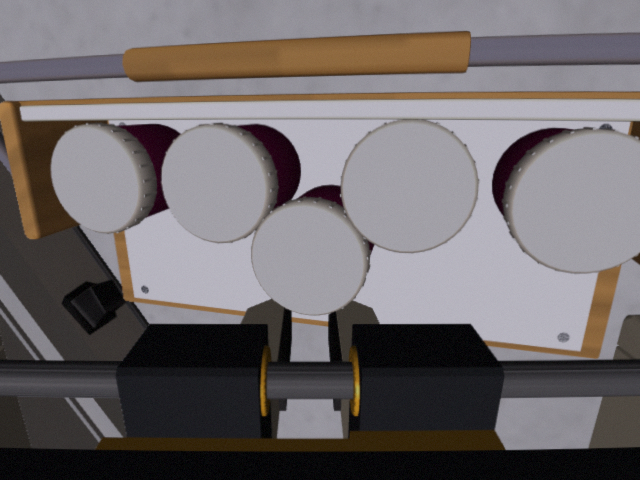

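The jar (310,256) is upright, in the notch and just touching both middle caps (220,182) and (410,185). I will keep pushing slowly.

```bash
python3 nudge.py '[[0,0,0,0.003,0,0,0.17],[0,0,0,0.006,0,0,0.17],[0,0,0,0.009,0,0,0.17],[0,0,0,0.012,0,0,0.17],[0,0,0,0.015,0,0,0.17],[0,0,0,0.018,0,0,0.17],[0,0,0,0.02,0,0,0.17],[0,0,0,0.022,0,0,0.17],[0,0,0,0.024,0,0,0.17],[0,0,0,0.024,0,0,0.17]]'
python3 nudge.py '[[0,0,0,0.001,0,0,0.17],[0,0,0,0.002,0,0,0.17],[0,0,0,0.003,0,0,0.17],[0,0,0,0.003,0,0,0.17]]'
python3 - <<'E'
from mv import *
import cv2
s=env.get_state();print(s["wrist_force"],s["eef_pos"])
d=env.get_image("wrist");np.savez("w5.npz",**d);cv2.imwrite("pics/w5.png",d["color"])
E
```

```text
t: 12.1
eef_pos: [0.4951, -0.0673, 0.0504]
orientation: [-1.41, 2.648, -0.346]
wrist_force: [-0.7, 0.1, 0.4]
gripper_width: 0.169
grip_force: 0.1
t: 12.43
eef_pos: [0.4936, -0.0696, 0.0504]
orientation: [-1.411, 2.647, -0.346]
wrist_force: [1.6, -0.7, 0.9]
gripper_width: 0.168
grip_force: 0.2
[ 1.55900541 -0.68250979  0.90546051] [ 0.49356477 -0.06957903  0.05036863]
```

View pics/w5.png

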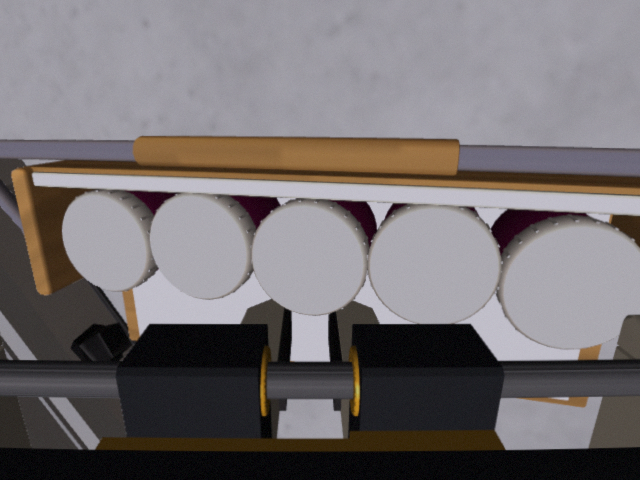

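All five caps lie in a row: (110,240), (205,245), (311,257), (434,264) and (571,281).

Run:
```python
from mv import *
from h import *
w=load("w5");s=env.get_state()
X=np.array([-.559,-.829,0]);Y=np.array([-.829,.559,0]);C=np.array([.4768,-.0956,0])
for n,q in dict(a=(108,240),b=(204,245),J=(311,257),c=(434,264),d=(570,281)).items():
    p=plane(w,q,.056)[0];v=p-C;print(n,p.round(4),"x",(v@X).round(4),"lat",(v@Y).round(4))
for q in ((40,180),(500,208)): 
  v=plane(w,q,.056)[0]-C;print("wall",v@X,v@Y)
```

```text
a [ 0.546  -0.1437  0.056 ] x 0.0012 lat -0.0842
b [ 0.5082 -0.1202  0.056 ] x 0.0028 lat -0.0397
J [ 0.4733 -0.0956  0.056 ] x 0.0019 lat 0.0029
c [ 0.4371 -0.073   0.056 ] x 0.0034 lat 0.0456
d [ 0.4034 -0.0483  0.056 ] x 0.0018 lat 0.0873
wall 0.025062724359440337 -0.11419984564637857
wall 0.0238086291495236 0.06358562300342557
```

```bash
python3 nudge.py '[[0,0,0,-0.01,0,0,0.17],[0,0,0,-0.02,0,0,0.17],[0,0,0,-0.02,-0.008,-0.029,0.17],[0,0,0,-0.02,-0.017,-0.063,0.17],[0,0,0,-0.02,-0.026,-0.097,0.17],[-0.13,0,0,-0.02,-0.026,-0.097,0.17],[-0.26,0,0,-0.02,-0.026,-0.097,0.4],[-0.26,0,0,-0.02,-0.026,-0.097,0.4],[-0.26,0,0,-0.02,-0.026,-0.097,0.4]]'
python3 - <<'E'
from mv import *
from h import *
t=load("top0");w=load("w2");s=load("scene0")
print(two(t,crop(382,325),w,(308,87)))
for q in((357,366),(405,284)): print(plane(t,crop(*q),.0725))
go([.455,-.13,.15],56.0)
E
```

```text
t: 13.23
eef_pos: [0.5056, -0.054, 0.1502]
orientation: [-1.475, 2.774, -0.003]
wrist_force: [-0.4, -0.3, -0.9]
gripper_width: 0.339
grip_force: 0.0
(array([ 0.4553082 , -0.13129138,  0.0729249 ]), np.float64(0.003963865232429708))
[[ 0.43470731 -0.12003023  0.0725    ]]
[[ 0.4754696  -0.14557419  0.0725    ]]
t 13.23 eef [ 0.5056 -0.054   0.1502] closing 146.0 toolx [-0.559 -0.829  0.001] j [-0.26  0.4   1.7  -0.    1.04 -2.8 ]
rv [-9.0000e-04 -1.7000e-03 -1.5707e+00] d [ 0.0913 -0.0005  0.0002] rows 13.0
```

```bash
python3 nudge.py '[[0,0,1.57,0.0913,0,0,0.4],[0,0,1.57,0.0913,0,0,0.4],[0,0,1.57,0.0913,0,0,0.4],[0,0,1.57,0.0913,0,0,0.4],[0,0,1.57,0.0913,0,0,0.4],[0,0,1.57,0.0913,0,0,0.4],[0,0,1.57,0.0913,0,0,0.4],[0,0,1.57,0.0913,0,0,0.4],[0,0,1.57,0.0913,0,0,0.4],[0,0,1.57,0.0913,0,0,0.4],[0,0,1.57,0.0913,0,0,0.4],[0,0,1.57,0.0913,0,0,0.4]]'
python3 nudge.py '[[0,0,0.07,0,0,0,0.4],[0,0,0.07,0,0,0,0.4],[0,0,0.07,0,0,0,0.4]]'
python3 - <<'E'
from mv import *
from h import *
d=env.get_image("wrist");cv2.imwrite("pics/w6.png",d["color"]);np.savez("w6.npz",**d)
go([.4555,-.1305,.072],56.1)
E
```

```text
t: 14.23
eef_pos: [0.4528, -0.128, 0.1498]
orientation: [0.818, 3.033, -0.002]
wrist_force: [0.7, 0.7, -0.5]
gripper_width: 0.401
grip_force: 0.0
t: 14.48
eef_pos: [0.4532, -0.1282, 0.1501]
orientation: [-0.91, -3.007, 0.001]
wrist_force: [0.0, -0.2, 0.2]
gripper_width: 0.4
grip_force: 0.0
t 14.53 eef [ 0.4533 -0.1283  0.1503] closing 56.3 toolx [-0.832  0.555 -0.   ] j [-0.44  0.34  1.8  -0.    1.01 -1.42]
rv [-0.0006  0.0001  0.0037] d [-0.003  -0.0006  0.0783] rows 2.0
```

View pics/w6.png

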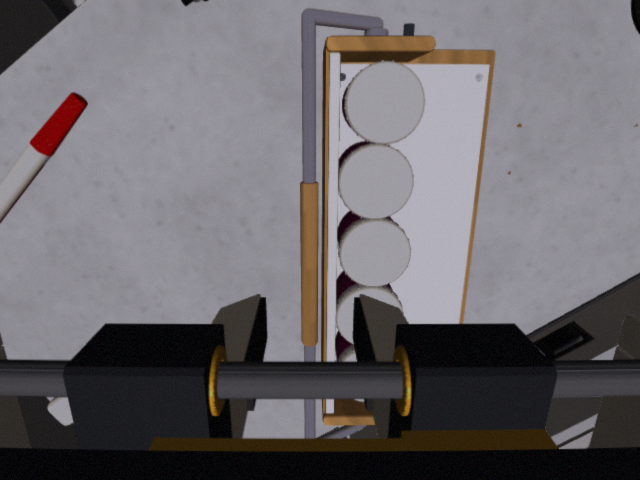

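The fingers straddle the sleeve (309,265) and are centred on it; the row of jars is intact.

```bash
python3 nudge.py '[[0,0,0,-0.003,0,0.035,0.4],[0,0,0,-0.003,0,0.065,0.4],[0,0,0,-0.003,0,0.078,0.4],[0,0,0,-0.003,0,0.078,0.4],[0,0,0,-0.003,0,0.078,0.05],[0,0,0,-0.003,0,0.078,0.05],[0,0,0,-0.003,0,0.078,0.05],[0,0,0,-0.003,0,0.078,0.05],[0,0,0,-0.003,0,0.078,0.05],[0,0,0,-0.003,0,0.078,0.05],[0,0,0,-0.003,0,0.078,0.05],[0,0,0,-0.003,0,0.078,0.05]]'
```

```text
t: 15.53
eef_pos: [0.4568, -0.1312, 0.0733]
orientation: [0.914, 3.004, -0.001]
wrist_force: [-2.5, -4.8, 4.2]
gripper_width: 0.095
grip_force: 30.0
```

```bash
python3 nudge.py '[[0,0,0,0,0.0035,-0.0045,0.05],[0,0,0,0,0.0073,-0.0086,0.05],[0,0,0,0,0.0125,-0.0125,0.05],[0,0,0,0,0.0178,-0.0156,0.05],[0,0,0,0,0.0238,-0.018,0.05],[0,0,0,0,0.0299,-0.0191,0.05],[0,0,0,0,0.0299,-0.0191,0.05]]'
python3 nudge.py '[[0,0,0,0,0.0063,0.0004,0.05],[0,0,0,0,0.0126,0.0002,0.05],[0,0,0,0,0.0187,0.0016,0.05],[0,0,0,0,0.0245,0.0041,0.05],[0,0,0,0,0.0298,0.0073,0.05],[0,0,0,0,0.0348,0.0114,0.05],[0,0,0,0,0.0385,0.0155,0.05],[0,0,0,0,0.0395,0.017,0.05],[0,0,0,0,0.0395,0.017,0.05]]'
```

```text
t: 16.12
eef_pos: [0.4737, -0.1061, 0.0937]
orientation: [0.913, 3.004, -0.002]
wrist_force: [-6.6, -2.5, 17.4]
gripper_width: 0.095
grip_force: 30.0
t: 16.87
eef_pos: [0.4959, -0.0728, 0.0748]
orientation: [0.914, 3.005, 0.0]
wrist_force: [2.3, -3.4, 2.2]
gripper_width: 0.099
grip_force: 30.0
```

```bash
python3 nudge.py '[[0,0,0,0,0,0,0.35],[0,0,0,0,0,0,0.35],[0,0,0,0,0,0,0.35],[0,0,0,0,0,0,0.35],[0,0,0,0,0,-0.03,0.35],[0,0,0,0,0,-0.06,0.35],[0,0,0,0,0,-0.06,0]]'
python3 nudge.py '[[0,0,-1.57,0,0,0,0],[0,0,-1.57,0,0,0,0],[0,0,-1.57,0,0,0,0],[0,0,-1.57,0,0,0,0],[0,0,-1.57,0,0,0,0],[0,0,-1.57,0,0,0,0],[0,0,-1.57,0,0,0,0],[0,0,-1.57,0,0,0,0],[0,0,-1.57,0,0,0,0],[0,0,-1.57,0,0,0,0],[0,0,-1.57,0,0,0,0],[0,0,-1.57,0,0,0,0]]'
python3 nudge.py '[[0,0,-0.07,0,0,0,0],[0,0,-0.07,0,0,0,0],[0,0,-0.07,0,0,0,0]]'
python3 - <<'E'
from mv import *
from h import *
d=env.get_image("wrist");cv2.imwrite("pics/w7.png",d["color"]);np.savez("w7.npz",**d)
X=np.array([-.559,-.829,0]);C=np.array([.4768,-.0956,0]);p=C-.036*X;p[2]=.1
go(p,146)
E
```

```text
t: 17.45
eef_pos: [0.4977, -0.0734, 0.1396]
orientation: [0.912, 2.998, 0.001]
wrist_force: [0.8, -0.5, 0.3]
gripper_width: 0.314
grip_force: 0.0
t: 18.45
eef_pos: [0.4949, -0.0726, 0.1346]
orientation: [1.388, -2.818, -0.001]
wrist_force: [0.3, 0.5, -0.2]
gripper_width: 0.0
grip_force: 0.0
t: 18.7
eef_pos: [0.495, -0.0727, 0.1347]
orientation: [1.474, -2.774, -0.001]
wrist_force: [-0.5, 0.3, -0.1]
gripper_width: 0.003
grip_force: 0.0
t 18.75 eef [ 0.495  -0.0727  0.1347] closing 146.0 toolx [-0.56  -0.829 -0.   ] j [-0.3   0.41  1.74  0.    1.   -2.85]
rv [ 0.0005  0.0001 -0.0007] d [-0.0068  0.0023  0.0347] rows 1.0
```

View pics/w7.png

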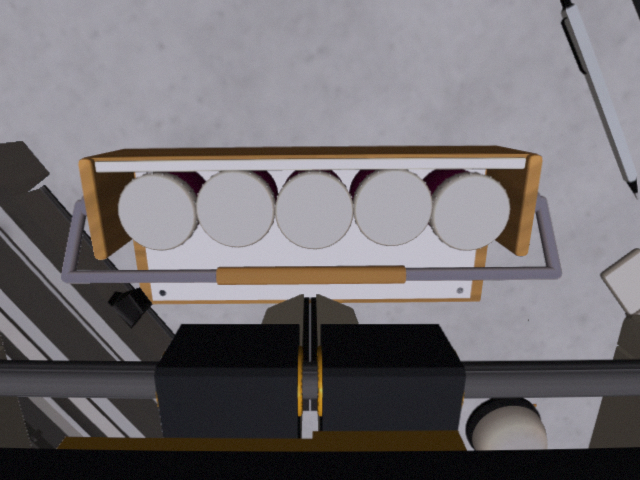

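The bar has come over the row and hangs in front of it (sleeve at (311,275)). The five caps stand in line at y≈207.

```bash
python3 - <<'E'
from h import *
w=load("w7");X=np.array([-.559,-.829,0]);C=np.array([.4768,-.0956,0])
for q in (1.2,1.1,.9,.7,.4,0):
    z=50+37*np.sin(q)-20*np.cos(q);x=5-37*np.cos(q)-20*np.sin(q)
    print(q,z.round(1),x.round(1),((plane(w,(311,275),z/1000)[0]-C)@X).round(4))
print(cloud(w)[275,300:322:7].round(4))
E
python3 nudge.py '[[0,0,0,-0.0068,0.002,0.01,0],[0,0,0,-0.0068,0.002,0.03,0],[0,0,0,-0.0068,0.002,0.03,0],[0,0,0,-0.0068,0.002,0.03,0]]'
```

```text
1.2 77.2 -27.0 -0.0294
1.1 73.9 -29.6 -0.0308
0.9 66.6 -33.7 -0.0338
0.7 58.5 -36.2 -0.0371
0.4 46.0 -36.9 -0.0423
0 30.0 -32.0 -0.0489
[[ 0.4981 -0.0763  0.0809]
 [ 0.4952 -0.0742  0.0807]
 [ 0.4924 -0.0717  0.0795]
 [ 0.4892 -0.0699  0.08  ]]
t: 19.08
eef_pos: [0.4965, -0.0655, 0.1038]
orientation: [1.476, -2.771, -0.004]
wrist_force: [0.9, 0.7, -0.5]
gripper_width: 0.003
grip_force: 0.0
```

```bash
python3 nudge.py '[[0,0,0,0,0,0.01,0],[0,0,0,0,0,0.017,0],[0,0,0,0,0,0.024,0],[0,0,0,0,0,0.031,0],[0,0,0,0,0,0.038,0],[0,0,0,0,0,0.045,0],[0,0,0,0,0,0.051,0],[0,0,0,0,0,0.054,0],[0,0,0,0,0,0.054,0]]'
python3 nudge.py '[[0,0,0,0,0,0.001,0],[0,0,0,0,0,0.002,0],[0,0,0,0,0,0.003,0],[0,0,0,0,0,0.003,0]]'
python3 nudge.py '[[0,0,0,0,0,0.001,0],[0,0,0,0,0,0.001,0]]'
```

```text
t: 19.83
eef_pos: [0.4968, -0.066, 0.0501]
orientation: [1.477, -2.772, -0.002]
wrist_force: [-0.0, 0.1, -0.8]
gripper_width: 0.004
grip_force: 0.0
t: 20.17
eef_pos: [0.4975, -0.0661, 0.048]
orientation: [-1.477, 2.772, -0.0]
wrist_force: [0.4, -0.0, 0.5]
gripper_width: 0.008
grip_force: 0.0
t: 20.33
eef_pos: [0.4974, -0.0661, 0.047]
orientation: [-1.477, 2.772, -0.0]
wrist_force: [0.0, -0.9, 0.1]
gripper_width: 0.002
grip_force: 0.1
```

```bash
python3 nudge.py '[[0,0,0,0,0,0.001,0],[0,0,0,0,0,0.001,0]]'
python3 nudge.py '[[0,0,0,0,0,0.001,0],[0,0,0,0,0,0.001,0]]'
python3 nudge.py '[[0,0,0,0,0,0.001,0],[0,0,0,0,0,0.001,0]]'
```

```text
t: 20.5
eef_pos: [0.4975, -0.0661, 0.0461]
orientation: [-1.477, 2.772, -0.0]
wrist_force: [0.5, -0.6, 2.5]
gripper_width: 0.002
grip_force: 1.3
t: 20.67
eef_pos: [0.4976, -0.0662, 0.0457]
orientation: [-1.477, 2.772, -0.001]
wrist_force: [-1.9, 0.7, 10.4]
gripper_width: 0.005
grip_force: 4.9
t: 20.83
eef_pos: [0.4976, -0.0662, 0.0454]
orientation: [-1.477, 2.772, -0.001]
wrist_force: [-4.4, 0.0, 17.9]
gripper_width: 0.003
grip_force: 8.5
```

On its stop. Retreat up and check.

```bash
python3 nudge.py '[[0,0,0,0,0,-0.02,0],[0,0,0,0,0,-0.06,0],[0,0,0,0,0,-0.1,0],[0,0,0,0,0,-0.13,0],[0,0,0,0,0,-0.13,0],[0,0,0,0,0,-0.13,0],[0,0,0,0,0,-0.13,0]]'
python3 - <<'E'
from mv import *
from h import *
d=env.get_image("wrist");np.savez("w8.npz",**d)
s=env.get_image("scene")["color"]
cv2.imwrite("pics/fin.png",np.vstack([d["color"][60:380],np.hstack([cv2.resize(s[180:330,180:480],(560,280)),np.zeros((280,80,3),np.uint8)])]))
E
```

```text
t: 21.42
eef_pos: [0.4968, -0.0659, 0.1732]
orientation: [1.477, -2.772, -0.001]
wrist_force: [-0.4, -0.3, -0.3]
gripper_width: 0.004
grip_force: 0.0
```

View pics/fin.png

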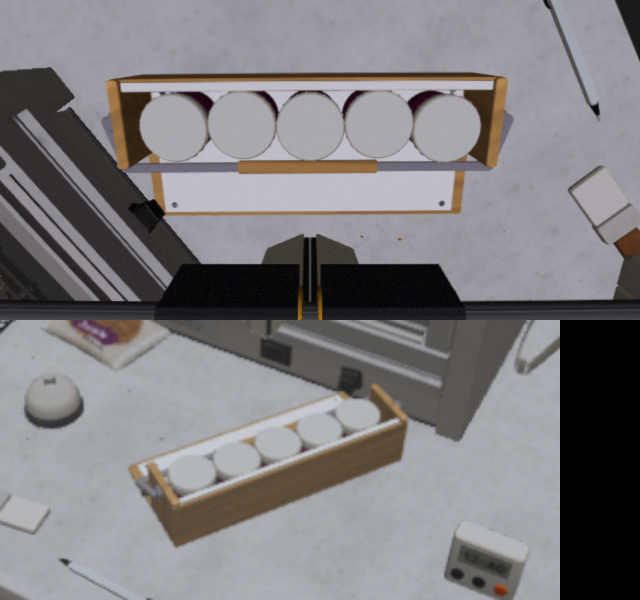

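The five caps stand upright in one line. The bar lies closed in front of the row, with its sleeve at (308,166) in the wrist half. The bell, timer and packet are undisturbed and the robot is clear.

```bash
python3 -c "
from workcell import env
print(env.close_job())"
```

```text
the job is handed in; nothing more can be done
None
```

The job is handed in: all five jars stand upright in one line along the back of the tray, the keeper bar rests on its stop in front of them, and the bystanders in the last picture (bell, timer, cookie packet) look undisturbed, at about 21.5 s of the 59 s allowed.

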